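# Turn the spice carousel and shut the jar left open

### The arm

A 6-joint arm with a two-finger parallel gripper is mounted at the origin on a cart in front of the work surface, level with it; the furniture and walls round the work are solid. World frame = base frame: x ahead of the robot, y to its left, z up, the work surface at z = 0. Lengths are in m, angles in rad, forces in N, time in s.
With the tool pointing down it reaches from about 0.425 to 0.95 m from the base axis. Payload 3.5 kg.
Tool frame: the origin (TCP) lies on the centre line of the jaws, within the pads' length; the fingertips stand 14 mm ahead of it and the grasp point (between the pads) lies 5 mm behind it (ctrl.tcp_to_tips is the distance from the TCP to the fingertips, in m); z points along the fingers, y is the line along which they close (so a half turn about z gives the same grasp; the last joint's range is limited). The gripper opens to 85 mm and grips with 20 to 120 N. Pads are 22 mm wide; open, the fingers measure 114 mm over their backs; the gripper's body (76 mm by 85 mm) begins 54 mm behind the grasp point. The pads swing forward as they close: fully open they stand 13 mm farther back than shut.
Start: joints at [-1.274, 0.286, 1.577, -0, 1.279, -0.15], TCP at [0.292, -0.609, 0.245] pointing down, gripper open.
Joint ranges: [-2.77, 2.77], [-0.9, 2.22], [0.21, 2.48], [-1.53, 4.67], [0.24, 2.81], [-2.84, 2.84]. Speed limits (rad/s): [2.79, 2.79, 3.14, 3.14, 3.14, 3.14].

### API

Orientations are given as a unit quaternion [w, x, y, z].
In Python, from plant import telemetry, optics, ticket, nets, ctrl gives the robot as it stands.
- The arm moves only by the shell command python3 -m handwheel 'ROWS' [OPENING] [FORCE]. ROWS is text: rows parted by semicolons, each of 6 numbers parted by spaces: the shift along the tool's x, y, z in units of 40 mm (1.0 is 40 mm), then the turn, a rotation vector about the tool's x, y, z in units of 5 degrees (1.0 is 5 degrees). A call has 1 to 20 rows; each row shifts and turns the commanded pose from where the row before left it, along the tool's axes as they then stand; what a row does not reach is not made up. A row lasts 1/12 s, in which the tool goes at most 41.7 mm and 7.16 degrees, less where a joint would pass 70% of its speed; a pose out of reach is approached as far as the arm can. A call is refused whole if a number of a shift passes 1 or a number of a turn 1, either way. A call with a gripper value outside its range is refused whole. OPENING is the gripper command: -1 is shut, 1 is fully open, values between are in proportion, set as the call begins (- or left out, the last holds). The fingers move at their own pace and stop on an object; FORCE is the grip in N (left out, the last holds). Time passes only in rows, so rows that do not move let the fingers close. It gives the time, the measured TCP pose, the force, the opening and the grip force at its end, in the units of the state.
- telemetry.get_state(): the state, without advancing time (a new reading comes with each control period).
- optics.snapshot(name): name is "scene" or "top" or "wrist"; returns the picture (420x560x3 uint8, red, green, blue); there is no depth.
- optics.camera_info(name): a dict with "vfov" (degrees; the focal length in pixels is half the picture's height over the tangent of half this angle, whatever the lens; pixels are square), "cx", "cy" (the principal point, pixels), "R" (3x3) and "t" (3): a world point X has camera coordinates R X + t; the wrist camera has in their place "T_tool_cam" (4x4, takes a point from camera to tool coordinates, whose origin is the TCP and whose axes are the flange's). Camera axes: x right, y down, z forward; pixel columns grow to the right and rows downward; lengths in m; the calibration is good to about 2 mm. A picture is of the moment at which its call begins: read the wrist's pose just before it. camera_info takes no time and is no camera call.
- ticket.job_done(): hands the job in; it is judged then, once.
Trained networks look in the newest picture that a camera, given by its name, has taken for a name from the list of things; names that differ only in an ending like _2 or _b are one class to them, and where a whole thing is asked for, a point or a joint stands for the part that bears it (a point fixed in the world has none). Each returns a list of dicts, best first, with "score" (0 to 1); they miss things now and then, are a little off and sometimes report something else, mostly with a low value. They report only what shows in the picture. A call takes as long as a camera call.
- nets.outline_of(camera, thing): "region" (420x560 bool, what is visible of it) and "point" ([column, row] in pixels, amid what is visible of it).
The state is a dict: "t": time; "joints": joint angles; "dq": joint speeds; "joint_torque": joint torques, N m; "ee_pos": TCP position; "tcp_rot": TCP orientation; "wrist_force": force on the tool from outside, world axes, zero at the start; "ft_torque": the same for the moment, N m; "width": finger opening in m; "grip_force": force on a finger pad.
Only numpy, scipy, OpenCV 4.12 (cv2) and the standard library are available. Lean on these libraries where they do the work, as an engineer would, in place of code of your own. Each camera call takes 0.05 s, during which the arm holds its last target. There are 200 camera calls.

### The job

One spice jar on the carousel was left with the red flap of its cap standing open. Push the carousel round by the posts on its rim, leaving the jar and the other things on it untouched while it turns, until the open jar stands squarely at the front, nearest to the table's front edge, and then press its flap shut with a fingertip and leave it there. Push and press gently, never grip or lift anything, and do not disturb the things standing round the carousel.

Things in the scene. Friction and masses are not known exactly. Their poses are not given: they have to be found in the camera images.
- mat: Flat grey rubber mat, 300 mm deep, 360 mm wide, 3 mm thick, fixed square on the table; origin at its middle on the table surface, exactly below the carousel's turning axis. Its x axis points straight away from the table's front edge, so the front of the carousel is on its -x side, towards the robot.
- carousel: The turning tray, its origin on the turning axis 21 mm above the table, z up, x axis towards post_0 (the open jar stands at its -x side, so the jar is squarely at the front when this x axis lies along the mat's). It turns freely either way, more than a full turn, and stays where it is left (friction about 0.12 N m, about 1 N at a post); after a slow push it coasts only a few degrees.
- hub_top (a point): Top of the steel hub on the turning axis, 96 mm above the table. The black tray round it is 324 mm across its rim; its floor is 33 mm, its rim 51 mm above the table. Three divider walls, 4 mm thick with a steel top edge 83 mm above the table, run from the hub to the three rim posts and make three bays, one thing standing in each.
- post_0 (a point): Top of the rim post opposite the open jar. The three posts are upright steel rods 16 mm thick, each with a black ball (20 mm) on top, 158 mm from the turning axis, 120 degrees apart; tops 111 mm above the table. A fingertip let down beside a post can push it sideways along the rim, anywhere between the rim (51 mm high) and the ball (93 mm).
- post_1 (a point): Top of the rim post 120 degrees anticlockwise (from above) from post_0, thus 60 degrees clockwise of the open jar.
- post_2 (a point): Top of the rim post 240 degrees anticlockwise from post_0, thus 60 degrees anticlockwise of the open jar.
- open_jar: Square clear spice jar with orange-brown spice and a red cap, the jar whose flap stands open; about 104 x 104 x 222 mm, about 0.85 kg, standing loose in its bay 86 mm from the turning axis. Origin at the centre of its underside, z up; its -x side faces outwards from the carousel. The cap's fixed top lies about 216 mm above its underside.
- open_jar_flap (a joint): Angle of the open jar's cap flap, rad: 0 shut (flat on the cap, firm stop), up to 1.92 open (past upright, leaning towards the carousel's axis). It stays at any angle (friction 0.017 N m, under 1 N at its edge) and swings outwards and down to shut; pushed low, next to the hinge, it resists more and the loose jar may tip instead.
- flap_edge (a point): Middle of the flap's free edge. The red flap is a plate 81 mm wide, 28 mm long and 6 mm thick; this edge lies 30 mm from the hinge line. Shut, its top lies 222 mm above the jar's underside.
- flap_hinge (a point): Middle of the flap's hinge line, on top of the open jar's cap, 217 mm above the jar's underside and 6 mm from its middle towards the carousel's axis; the hinge runs along the jar's y.
- blue_tub: Deli tub with a blue lid, 86 x 78 x 59 mm, loose in the bay between post_0 and post_2, 86 mm from the turning axis; not to be touched. Origin at the centre of its underside.
- clear_tub: Deli tub with a clear lid, 86 x 78 x 59 mm, loose in the bay between post_0 and post_1, 86 mm from the turning axis; not to be touched. Origin at the centre of its underside.
- paprika: Round orange-red seasoning bottle with a yellow cap, 68 mm thick, 210 mm high, standing on the table beside the carousel; not to be disturbed. Origin at the centre of its underside.
- small_cup: Small clear sauce cup, 65 mm wide, 33 mm high, on the table beside the carousel; not to be disturbed. Origin at the centre of its underside.
- sauce: Dark sauce bottle with red cap, 66 mm thick, 165 mm high, standing beside the carousel; not to be disturbed. Origin at the centre of its underside.
- ticket_holder: Aluminium ticket holder block, 32 x 92 x 30 mm, lying on the table; not to be disturbed. Origin at the centre of its underside.

How it is judged:
By the outcome, as a careful person would: the job done as asked, in the order asked, and still so for the second after the job is handed in, with the robot touching nothing.
It also fails if it takes over 72 s, if anything falls off the work surface, if the arm or the gripper's body presses on something with over 40 N, if the wrist force passes 120 N, or if a joint passes its speed limit or range.

## Working session

There is one attempt and no reset: what is moved stays moved. The work goes in short steps, Python scripts to look and compute and a shell command to move; the robot and the scene stay as the last step left them, time stands still between calls to the robot, and variables do not carry over. Pictures are saved under pics/ and viewed, at most 10 in all, crops included, and the job is handed in when it is done.

```bash
mkdir -p pics; ls; python3 - <<'E'
from plant import telemetry, optics
import cv2,numpy as np
a=optics.snapshot("scene");b=optics.snapshot("top")
cv2.imwrite("pics/a.png",a[:,:,::-1]);cv2.imwrite("pics/b.png",b[:,:,::-1])
for n in("scene","top","wrist"):print(optics.camera_info(n))
s=telemetry.get_state();print(s)
E
```

```text
pics
{'vfov': 56.90420836644169, 'cx': 283.15683412736917, 'cy': 213.81250711482588, 'R': array([[-0.48337482, -0.87540765,  0.00319989],
       [-0.44227775,  0.24105526, -0.86387658],
       [ 0.75547282, -0.41899143, -0.50369337]]), 't': array([0.28905343, 0.39633334, 0.9998805 ])}
{'vfov': 49.631495798317005, 'cx': 278.3442989385468, 'cy': 203.63726138277653, 'R': array([[ 0.01492846, -0.99971882, -0.01842322],
       [-0.98466194, -0.01149535, -0.17409401],
       [ 0.17383327,  0.0207396 , -0.98455668]]), 't': array([0.01043176, 0.58363762, 1.39079356])}
{'vfov': 71.04019067553182, 'cx': 278.33784351055385, 'cy': 206.97892921683606, 'T_tool_cam': array([[ 3.37498834e-05, -9.63529682e-01, -2.67601477e-01,
         6.88578864e-02],
       [ 9.99999883e-01, -9.66897913e-05,  4.74262566e-04,
         1.24732004e-03],
       [-4.82840390e-04, -2.67601462e-01,  9.63529566e-01,
        -1.28571605e-01],
       [ 0.00000000e+00,  0.00000000e+00,  0.00000000e+00,
         1.00000000e+00]])}
{'t': 0.1, 'joints': array([-1.27399447e+00,  2.87120249e-01,  1.57807795e+00,  7.26635270e-06,
        1.27859198e+00, -1.49987149e-01]), 'dq': array([-7.42181796e-04, -2.03417505e-03, -3.06561759e-03,  2.17285564e-04,
        5.62408810e-05,  1.40022709e-03]), 'joint_torque': array([-1.26937637e-03, -4.07295763e+01, -2.93698025e+01, -2.32853281e-04,
        3.47187968e-03, -6.12435702e-08]), 'ee_pos': array([ 0.29151267, -0.60816206,  0.24403104]), 'tcp_rot': array([-1.09605885e-03,  9.75150691e-01,  2.21539888e-01, -7.71162031e-05]), 'wrist_force': array([ 0.70360021, -0.77880604, -0.66494595]), 'ft_torque': array([ 0.03383172,  0.00263213, -0.01769976]), 'grip_force': 0.0, 'width': 0.08539034136344784}
```

View pics/a.png

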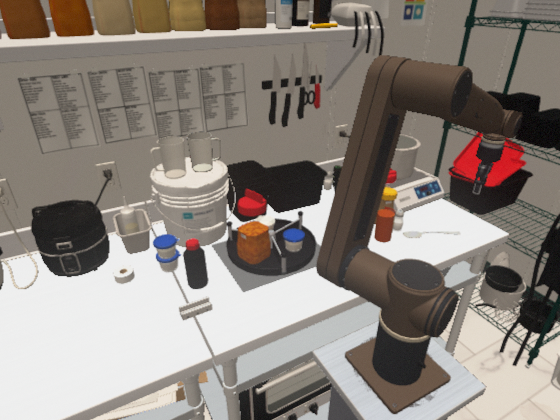

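View pics/b.png

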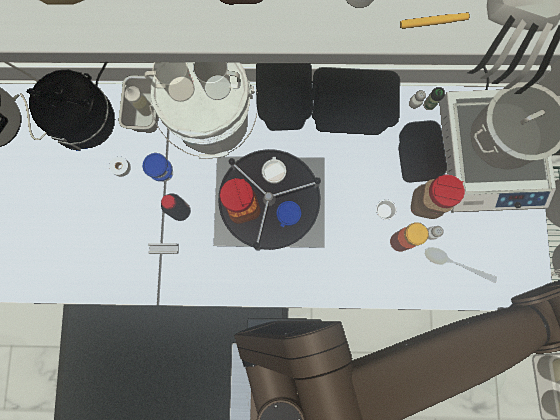

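The top view shows the carousel centred near (269,198), with the jar on its left (+y) side. The posts are near (232,161), (317,180) and (258,246), so post_0 is the right-hand one. The jar must turn about 80-100° anticlockwise.

```bash
cat > h.py <<'E'
from plant import telemetry, optics, nets
import cv2,numpy as np
from scipy.spatial.transform import Rotation as Ro
def cam(n,s=None):
    c=optics.camera_info(n); f=210/np.tan(np.radians(c['vfov']/2))
    if n=="wrist":
        s=s or telemetry.get_state(); q=s['tcp_rot']; T=np.eye(4);T[:3,:3]=Ro.from_quat([q[1],q[2],q[3],q[0]]).as_matrix();T[:3,3]=s['ee_pos']
        W=np.linalg.inv(T@c['T_tool_cam']);R,t=W[:3,:3],W[:3,3]
    else:R,t=c['R'],c['t']
    return f,c['cx'],c['cy'],np.array(R),np.array(t)
def unproj(C,uv,z):
    f,cx,cy,R,t=C;d=R.T@np.array([(uv[0]-cx)/f,(uv[1]-cy)/f,1]);o=-R.T@t
    return o+d*(z-o[2])/d[2]
def proj(C,X):
    f,cx,cy,R,t=C;p=R@np.asarray(X)+t;return np.array([cx+f*p[0]/p[2],cy+f*p[1]/p[2]])
E
python3 - <<'E'
from h import *
b=optics.snapshot("top");C=cam("top")
for n,z in [("hub_top",.096),("post_0",.106),("carousel",.04),("open_jar",.2),("open_jar_flap",.22),("blue_tub",.09),("clear_tub",.09),("paprika",.2),("small_cup",.03),("sauce",.16),("ticket_holder",.03),("mat",.003)]:
    for d in nets.outline_of("top",n)[:4]:
        r=d['region'];print(n,round(d['score'],2),np.round(d['point']),r.sum(),np.round(unproj(C,d['point'],z),3))
        if n=="mat": 
            k=cv2.boxPoints(cv2.minAreaRect(cv2.findNonZero(r.astype(np.uint8))));print([np.round(unproj(C,p,.003),3) for p in k])
for p in [(232,161),(317,180),(258,246)]:print(unproj(C,p,.105))
print(unproj(C,(269,198),.096))
E
python3 - <<'E'
import cv2
b=cv2.imread("pics/b.png")[120:280,140:460]
cv2.imwrite("pics/c.png",cv2.resize(b,None,fx=2.5,fy=2.5,interpolation=cv2.INTER_CUBIC))
E
```

```text
hub_top 0.94 [274. 198.] 5441 [0.593 0.029 0.096]
hub_top 0.3 [238. 190.] 62 [0.616 0.143 0.096]
post_0 0.69 [275. 196.] 5953 [0.597 0.028 0.106]
carousel 0.55 [272. 197.] 5673 [0.607 0.04  0.04 ]
open_jar 0.58 [241. 199.] 1329 [0.57  0.122 0.2  ]
open_jar_flap 0.69 [312. 230.] 1834 [ 0.48  -0.078  0.22 ]
blue_tub 0.88 [287. 212.] 492 [ 0.55  -0.011  0.09 ]
clear_tub 0.98 [274. 170.] 434 [0.684 0.034 0.09 ]
clear_tub 0.44 [164. 247.] 304 [0.439 0.364 0.09 ]
paprika 0.61 [413. 239.] 728 [ 0.461 -0.362  0.2  ]
small_cup 0.58 [383. 210.] 323 [ 0.57  -0.316  0.03 ]
small_cup 0.54 [274. 169.] 465 [0.702 0.036 0.03 ]
sauce 0.77 [177. 206.] 589 [0.553 0.314 0.16 ]
sauce 0.22 [410. 238.] 794 [ 0.469 -0.363  0.16 ]
ticket_holder 0.7 [164. 249.] 306 [0.437 0.38  0.03 ]
mat 0.77 [310. 226.] 2160 [ 0.519 -0.084  0.003]
[array([0.448, 0.226, 0.003]), array([0.753, 0.235, 0.003]), array([ 0.752, -0.134,  0.003]), array([ 0.448, -0.13 ,  0.003])]
mat 0.62 [239. 199.] 1303 [0.607 0.149 0.003]
[array([0.643, 0.231, 0.003]), array([0.696, 0.132, 0.003]), array([0.56 , 0.062, 0.003]), array([0.51 , 0.159, 0.003])]
mat 0.4 [410. 238.] 735 [ 0.485 -0.406  0.003]
[array([ 0.492, -0.331,  0.003]), array([ 0.549, -0.443,  0.003]), array([ 0.485, -0.473,  0.003]), array([ 0.428, -0.361,  0.003])]
[0.70704791 0.16336115 0.105     ]
[ 0.64924624 -0.10084647  0.105     ]
[0.44385526 0.07634324 0.105     ]
[0.59286678 0.04633813 0.096     ]
```

View pics/c.png

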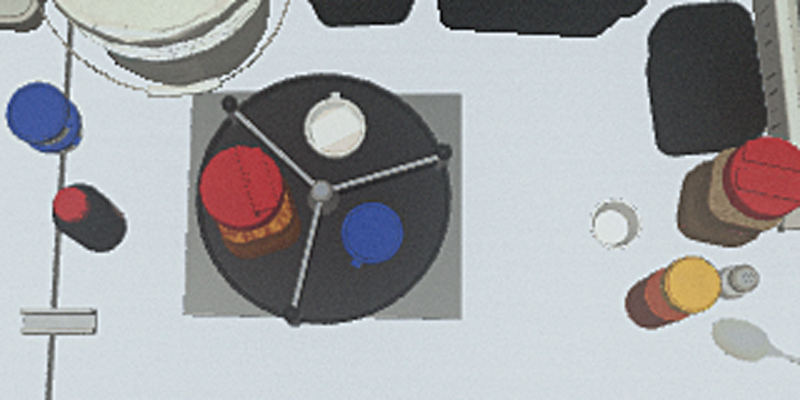

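```bash
python3 -m handwheel '0 0 -0.8 0 0 0;0 0 -0.7 0 0 0;.66 -.51 0 0 0 0;.66 -.51 0 0 0 0;.66 -.51 0 0 0 0;.66 -.51 0 0 0 0;.66 -.51 0 0 0 0;.66 -.51 0 0 0 0;.66 -.51 0 0 0 0;.66 -.51 0 0 0 0;.66 -.51 0 0 0 0;.66 -.51 0 0 0 0;.66 -.51 0 0 0 0;.66 -.51 0 0 0 0' -1 20
python3 -m handwheel '0 0 0 0 0 -1;0 0 0 0 0 -1;0 0 0 0 0 -1;0 0 0 0 0 -1;0 0 0 0 0 -1;0 0 0 0 0 -1;0 0 0 0 0 -1;0 0 0 0 0 -1;0 0 0 0 0 -1;0 0 0 0 0 -1;0 0 0 0 0 -1;0 0 0 0 0 -1;0 0 0 0 0 -1;0 0 0 0 0 -1;0 0 0 0 0 -1;0 0 0 0 0 -1;0 0 0 0 0 -1;0 0 0 0 0 -1;0 0 0 0 0 -1;0 0 0 0 0 -1'
python3 - <<'E'
from h import *
s=telemetry.get_state();q=s['tcp_rot'];R=Ro.from_quat([q[1],q[2],q[3],q[0]]).as_matrix();print(R.round(3),s['joints'],s['t'],s['ee_pos'])
C=cam("top")
P=[np.array(p)/2.5+[140,120] for p in [(192,94),(462,94),(462,319),(183,316)]]
print([unproj(C,p,.003).round(3) for p in P])
E
```

```text
t: 1.92
ee_pos: [0.4721, -0.2495, 0.3056]
tcp_rot: [0.0, 0.975, 0.221, 0.0]
wrist_force: [0.2, 0.7, -0.3]
width: 0.0001
grip_force: 0.0
t: 3.58
ee_pos: [0.4716, -0.251, 0.3055]
tcp_rot: [0.0, 0.455, 0.89, -0.0]
wrist_force: [-0.5, -0.3, -1.0]
width: -0.0001
grip_force: 0.0
[[-0.586  0.811  0.   ]
 [ 0.811  0.586 -0.   ]
 [-0.     0.    -1.   ]] [-6.79172764e-01 -6.90903731e-02  1.85343293e+00 -4.08659825e-05
  1.35693227e+00 -1.30484636e+00] 3.5833 [ 0.47157917 -0.25103908  0.30548287]
[array([0.746, 0.228, 0.003]), array([ 0.75 , -0.133,  0.003]), array([ 0.45 , -0.133,  0.003]), array([0.449, 0.228, 0.003])]
```

```bash
python3 -m handwheel '.768 .507 0 0 0 0;.768 .507 0 0 0 0;.768 .507 0 0 0 0;.768 .507 0 0 0 0;.768 .507 0 0 0 0;.768 .507 0 0 0 0;.768 .507 0 0 0 0;.768 .507 0 0 0 0;.768 .507 0 0 0 0;.768 .507 0 0 0 0;0 0 0 0 0 -.94;0 0 0 0 0 -.94;0 0 0 0 0 -.94;0 0 0 0 0 -.94;0 0 0 0 0 -.94;0 0 0 0 0 -.94;0 0 0 0 0 0'
python3 - <<'E'
from h import *
s=telemetry.get_state();print(s['joints'])
C=cam("wrist",s);w=optics.snapshot("wrist");cv2.imwrite("pics/w1.png",w[:,:,::-1]);b=optics.snapshot("top")
cv2.imwrite("pics/d.png",cv2.resize(b[120:290,160:340,::-1],None,fx=3,fy=3))
c=np.array([.5995,.047,0])
for a in(48.4,168.4,288.4):print(proj(cam("top"),c+[.158*np.cos(np.radians(a)),.158*np.sin(np.radians(a)),.101]),proj(C,c+[.158*np.cos(np.radians(a)),.158*np.sin(np.radians(a)),.101]))
E
```

```text
t: 5.0
ee_pos: [0.4576, 0.1168, 0.3055]
tcp_rot: [0.0, 0.226, 0.974, 0.0]
wrist_force: [-0.0, -0.1, -0.2]
width: -0.0001
grip_force: 0.0
[ 3.46725172e-02 -2.18799643e-01  1.98601560e+00 -2.41615100e-05
  1.37398349e+00 -1.08034579e+00]
[231.55214369 162.15771849] [392.15955324 332.18649792]
[257.28603097 245.8090366 ] [243.78351168 188.98476127]
[317.58871315 180.25904573] [197.44908383 373.88067563]
```

View pics/w1.png

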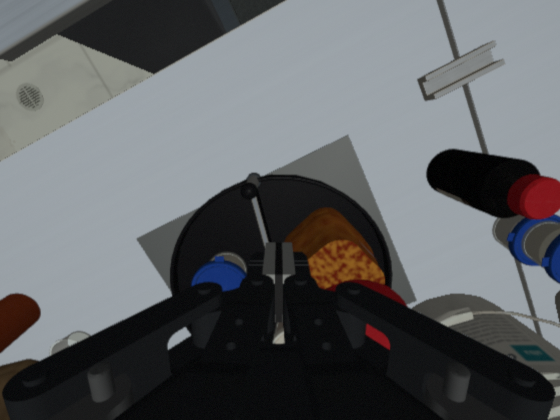

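View pics/d.png

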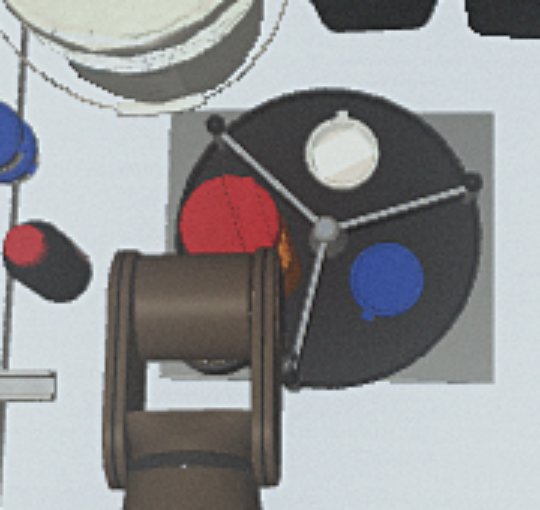

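The wrist view shows post_2's ball at about (250,188), left of the fingers, with the jar at right. The top view confirms this. I'll turn the camera and knuckles away from the jar, descend partway and check the clearance.

```bash
python3 -m handwheel '0 0 0 0 0 -1;0 0 0 0 0 -1;0 0 0 0 0 -1;0 0 0 0 0 -1;0 0 0 0 0 -1;0 0 0 0 0 -1;0 0 0 0 0 -1;0 0 0 0 0 -1;0 0 .5 0 0 0;0 0 .5 0 0 0;0 0 .5 0 0 0;0 0 .5 0 0 0;0 0 .5 0 0 0;0 0 0 0 0 0'
python3 - <<'E'
from h import *
b=optics.snapshot("scene")
cv2.imwrite("pics/e.png",cv2.resize(b[100:330,150:430,::-1],None,fx=2.5,fy=2.5,interpolation=cv2.INTER_CUBIC))
p=telemetry.get_state()['ee_pos'];f=lambda X:((proj(cam("scene"),X)-[150,100])*2.5).round()
for dz in(0,.1,.2,.3):print(dz,f(p+[0,0,dz]))
E
```

```text
t: 6.27
ee_pos: [0.455, 0.1166, 0.2009]
tcp_rot: [-0.004, -0.119, 0.993, 0.0]
wrist_force: [-0.9, 0.0, -1.0]
width: -0.0002
grip_force: 0.0
0 [306. 323.]
0.1 [305. 251.]
0.2 [304. 173.]
0.3 [303.  87.]
```

View pics/e.png

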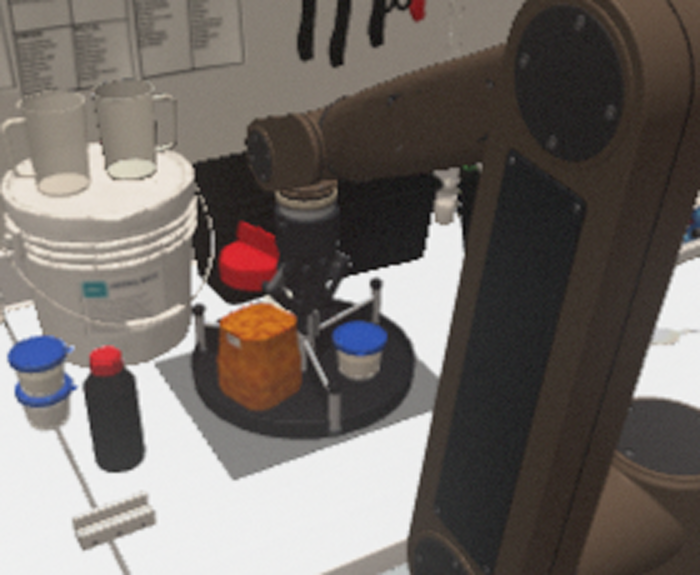

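Clearances look fine: the wrist housing will sit above cap height and well to the side. Descending.

```bash
python3 -m handwheel '0 0 .4 0 0 0;0 0 .4 0 0 0;0 0 .4 0 0 0;0 0 .4 0 0 0;0 0 .4 0 0 0;0 0 .4 0 0 0;0 0 .4 0 0 0;0 0 .05 0 0 0;0 0 0 0 0 0;0 0 0 0 0 0'
cat >> h.py <<'E'
def posts(c=(.5995,.047)):
    pass
E
python3 - <<'E'
from h import *
s=telemetry.get_state();q=s['tcp_rot'];R=Ro.from_quat([q[1],q[2],q[3],q[0]]).as_matrix();y0=np.degrees(np.arctan2(R[1,0],R[0,0]))%360
print(s['ee_pos'],y0,s['joints'])
# plan: world arc steps of finger 154->?? in tool frame
c=np.array([.5995,.047]);p=s['ee_pos'][:2]-c;a0=np.degrees(np.arctan2(p[1],p[0]));r=np.hypot(*p);print(a0,r)
da,dy=1.8,0.9
pos=s['ee_pos'][:2];a=a0;y=y0
for k in range(50):
    a+=da;n=c+.159*np.array([np.cos(np.radians(a)),np.sin(np.radians(a))]);d=n-pos;t=np.radians(y)
    # tool x=(cos,sin), y = z x x with z=-Z : (sin,-cos)
    if k%6<2: print(k,a.round(1),y.round(1),np.round([(d@[np.cos(t),np.sin(t)])/.04,(d@[np.sin(t),-np.cos(t)])/.04],3))
    pos=n;y+=dy
E
```

```text
t: 7.15
ee_pos: [0.459, 0.1168, 0.093]
tcp_rot: [0.001, -0.12, 0.993, -0.0]
wrist_force: [0.0, 0.3, 0.2]
width: 0.0
grip_force: 0.0
[0.45895069 0.1168328  0.09297118] 193.7779750880862 [ 3.45679858e-02  2.79586627e-02  2.17489437e+00  6.14158067e-06
  9.36190453e-01 -1.77670236e+00]
153.57922918815348 0.1569418021147474
0 155.4 193.8 [ 0.118 -0.063]
1 157.2 194.7 [ 0.078 -0.098]
6 166.2 199.2 [ 0.07  -0.104]
7 168.0 200.1 [ 0.068 -0.105]
12 177.0 204.6 [ 0.06 -0.11]
13 178.8 205.5 [ 0.058 -0.111]
18 187.8 210.0 [ 0.049 -0.115]
19 189.6 210.9 [ 0.047 -0.116]
24 198.6 215.4 [ 0.038 -0.119]
25 200.4 216.3 [ 0.036 -0.12 ]
30 209.4 220.8 [ 0.027 -0.122]
31 211.2 221.7 [ 0.025 -0.122]
36 220.2 226.2 [ 0.015 -0.124]
37 222.0 227.1 [ 0.013 -0.124]
42 231.0 231.6 [ 0.003 -0.125]
43 232.8 232.5 [ 0.001 -0.125]
48 241.8 237.0 [-0.008 -0.125]
49 243.6 237.9 [-0.01  -0.124]
```

```bash
python3 -m handwheel '.1 -.08 0 0 0 -.18;.078 -.098 0 0 0 -.18;.077 -.1 0 0 0 -.18;.075 -.101 0 0 0 -.18;.073 -.102 0 0 0 -.18;.071 -.103 0 0 0 -.18;.07 -.104 0 0 0 -.18;.068 -.105 0 0 0 -.18;.067 -.106 0 0 0 -.18;.065 -.107 0 0 0 -.18;.063 -.108 0 0 0 -.18;.062 -.109 0 0 0 -.18;.06 -.11 0 0 0 -.18;.058 -.111 0 0 0 -.18;.056 -.112 0 0 0 -.18;.055 -.113 0 0 0 -.18;.053 -.114 0 0 0 -.18;.051 -.114 0 0 0 -.18;.049 -.115 0 0 0 -.18;.047 -.116 0 0 0 -.18'
cat > loc.py <<'E'
from h import *
s=telemetry.get_state();q=s['tcp_rot'];R=Ro.from_quat([q[1],q[2],q[3],q[0]]).as_matrix();y0=np.degrees(np.arctan2(R[1,0],R[0,0]))%360
c=np.array([.5995,.047]);p=s['ee_pos'][:2]-c
print('finger ang',np.degrees(np.arctan2(p[1],p[0]))%360,'r',np.hypot(*p),'yaw',y0,'j6',s['joints'][5],s['t'])
# tray angle: match dark posts/bright dividers along ring profile; divider tops bright vs black floor
b=cv2.cvtColor(optics.snapshot("top"),cv2.COLOR_RGB2GRAY).astype(float);C=cam("top")
best=[]
for a in np.arange(-100,30,.25):
    v=[]
    for k in range(3):
        t=np.radians(a+120*k)
        for r in np.arange(.05,.145,.004):
            u=proj(C,[c[0]+r*np.cos(t),c[1]+r*np.sin(t),.083]);v.append(cv2.getRectSubPix(b.astype(np.float32),(1,1),tuple(map(float,u)))[0,0])
    best.append((np.mean(np.minimum(v,200)),a))
w=sorted(best)[::-1][:6];print('post_0 angle candidates',[(round(float(x),1),float(y)) for x,y in w])
E
python3 loc.py
```

```text
t: 8.82
ee_pos: [0.443, 0.0193, 0.0928]
tcp_rot: [0.001, -0.275, 0.962, -0.0]
wrist_force: [0.2, 1.2, -0.1]
width: 0.0001
grip_force: 0.4
finger ang 190.0306237943548 r 0.15894585540799272 yaw 211.86656238187243 j6 -2.3135663549083225 8.8167
post_0 angle candidates [(127.6, -40.25), (127.4, -40.5), (126.5, -40.0), (125.6, -40.75), (124.0, -39.75), (123.0, -41.0)]
```

```bash
python3 -m handwheel '.046 -.116 0 0 0 -.18;.044 -.117 0 0 0 -.18;.042 -.118 0 0 0 -.18;.04 -.118 0 0 0 -.18;.038 -.119 0 0 0 -.18;.036 -.12 0 0 0 -.18;.035 -.12 0 0 0 -.18;.033 -.121 0 0 0 -.18;.031 -.121 0 0 0 -.18;.029 -.122 0 0 0 -.18;.027 -.122 0 0 0 -.18;.025 -.122 0 0 0 -.18;.023 -.123 0 0 0 -.18;.021 -.123 0 0 0 -.18;.019 -.123 0 0 0 -.18;.015 -.1 0 0 0 -.15;.01 -.07 0 0 0 -.1;.007 -.05 0 0 0 -.05;0 -.03 0 0 0 0;0 0 0 0 0 0'
python3 loc.py
```

```text
t: 10.53
ee_pos: [0.4776, -0.0568, 0.0913]
tcp_rot: [-0.0, -0.397, 0.918, -0.0]
wrist_force: [0.1, 0.7, -0.0]
width: 0.0002
grip_force: 0.0
finger ang 220.43756654030634 r 0.16010660722595407 yaw 226.79965989653903 j6 -2.7170457477335406 10.5333
post_0 angle candidates [(125.3, -10.5), (125.2, -10.75), (124.0, -10.25), (123.7, -11.0), (122.1, -10.0), (121.0, -11.25)]
```

```bash
python3 -m handwheel '.006 -.069 0 0 0 .2;.004 -.069 0 0 0 .2;.001 -.069 0 0 0 .2;-.002 -.069 0 0 0 .2;-.004 -.069 0 0 0 .2;-.006 -.069 0 0 0 .2;-.009 -.068 0 0 0 .2;-.011 -.068 0 0 0 .2;-.006 -.034 0 0 0 0;0 0 0 0 0 0;0 0 0 0 0 0'
python3 loc.py
```

```text
t: 11.5
ee_pos: [0.4945, -0.0732, 0.0914]
tcp_rot: [0.0, -0.332, 0.943, -0.0]
wrist_force: [0.2, -0.4, 0.4]
width: -0.0001
grip_force: 0.0
finger ang 228.86551181263593 r 0.15965420511818784 yaw 218.79791136789243 j6 -2.5979364676833305 11.5
post_0 angle candidates [(131.1, -2.0), (130.7, -1.75), (130.0, -2.25), (128.7, -1.5), (127.5, -2.5), (125.9, -1.25)]
```

```bash
python3 -m handwheel '-.009 -.045 0 0 0 0;-.009 -.045 0 0 0 0;-.009 -.045 0 0 0 0;0 0 0 0 0 0;0 0 0 0 0 0'
cat > fit.py <<'E'
from h import *
from scipy.optimize import minimize
s=telemetry.get_state()
b=cv2.cvtColor(optics.snapshot("top"),cv2.COLOR_RGB2GRAY);b2=cv2.GaussianBlur(np.minimum(b,190).astype(np.float32),(0,0),1.0);C=cam("top")
from scipy.ndimage import map_coordinates
def cost(p):
    u=np.array([proj(C,[p[1]+r*np.cos(np.radians(p[0]+120*k)),p[2]+r*np.sin(np.radians(p[0]+120*k)),.083]) for k in range(3) for r in np.arange(.04,.145,.004)])
    return -map_coordinates(b2,[u[:,1],u[:,0]],order=1).mean()
for a0 in (-2,0,2):
    r=minimize(cost,[a0,.5995,.047],method='Nelder-Mead',options=dict(initial_simplex=[[a0,.5995,.047],[a0+2,.5995,.047],[a0,.6035,.047],[a0,.5995,.051]]));print(r.x.round(4),r.fun)
cv2.imwrite("pics/f%d.png"%(s['t']*10),cv2.resize(optics.snapshot("top")[120:290,180:360,::-1],None,fx=3.4,fy=3.4,interpolation=cv2.INTER_CUBIC))
E
python3 loc.py; python3 fit.py; ls pics
```

```text
t: 11.97
ee_pos: [0.4987, -0.0767, 0.0914]
tcp_rot: [0.0, -0.332, 0.943, -0.0]
wrist_force: [0.1, -0.6, 0.1]
width: -0.0
grip_force: 0.0
finger ang 230.84305214204812 r 0.15958100345403262 yaw 218.79989447647895 j6 -2.6017358570769105 11.9667
post_0 angle candidates [(127.8, -0.25), (127.4, -0.5), (126.6, 0.0), (125.4, -0.75), (125.0, 0.25), (123.4, 0.5)]
[-0.0813  0.6012  0.0491] -116.58724212646484
[-0.0829  0.6012  0.0491] -116.58724975585938
[-0.0868  0.6012  0.0491] -116.5870590209961
a.png
b.png
c.png
d.png
e.png
f120.png
w1.png
```

The carousel is aligned to about 0° against the mat. I'll back off, rise, square up the tool and move behind the flap.

```bash
python3 -m handwheel '0 .12 0 0 0 0;0 0 -.6 0 0 0;0 0 -.6 0 0 0;0 0 -.6 0 0 0;0 0 -.6 0 0 0;0 0 -.6 0 0 0;0 0 -.6 0 0 0;0 0 -.6 0 0 0;0 0 -.6 0 0 0;0 0 -.6 0 0 0;0 0 -.6 0 0 0;0 0 0 0 0 .97;0 0 0 0 0 .97;0 0 0 0 0 .97;0 0 0 0 0 .97;0 0 0 0 0 .97;0 0 0 0 0 .97;0 0 0 0 0 .97;0 0 0 0 0 .97;0 0 0 0 0 0'
python3 fit.py
python3 - <<'E'
from h import *
s=telemetry.get_state();print(s['ee_pos'],s['tcp_rot'])
w=optics.snapshot("scene");cv2.imwrite("pics/g.png",cv2.resize(w[150:310,190:350,::-1],None,fx=3.5,fy=3.5,interpolation=cv2.INTER_CUBIC))
f=lambda X:((proj(cam("scene"),X)-[190,150])*3.5).round()
for X in([.521,.048,.25],[.521,.0885,.25],[.521,.0075,.25],[.531,.048,.278],[.514,.048,.249],[.491,.048,.25]):print(X,f(X))
E
```

```text
t: 13.78
ee_pos: [0.4952, -0.0725, 0.3311]
tcp_rot: [-0.0, 0.001, 1.0, 0.0]
wrist_force: [-0.7, 0.1, 0.6]
width: -0.0002
grip_force: 0.0
[-0.2366  0.6009  0.0493] -109.77687072753906
[-0.2335  0.6009  0.0493] -109.77690887451172
[-0.2277  0.6008  0.0493] -109.7769546508789
[ 0.4952601  -0.07257986  0.33119751] [-1.06865319e-04 -1.13309497e-03  9.99999352e-01  3.87779724e-05]
[0.521, 0.048, 0.25] [322. 181.]
[0.521, 0.0885, 0.25] [283. 192.]
[0.521, 0.0075, 0.25] [360. 172.]
[0.531, 0.048, 0.278] [316. 150.]
[0.514, 0.048, 0.249] [325. 186.]
[0.491, 0.048, 0.25] [338. 195.]
```

View pics/g.png

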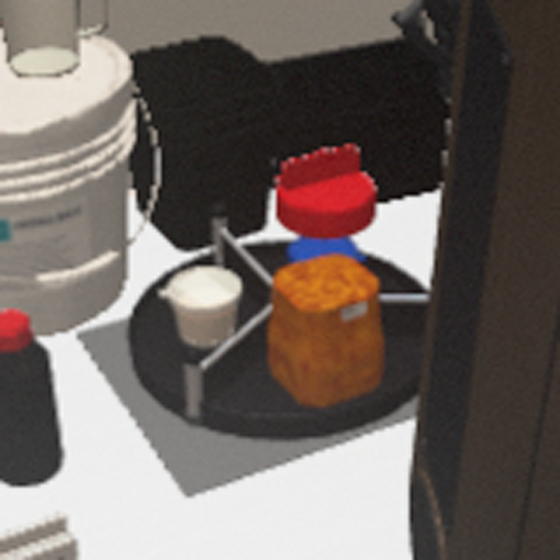

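The jar is at the front with its red flap about upright; the top edge runs from (283,163) to (360,147), so its free edge is near (0.523, 0.048, 0.28).

```bash
python3 -m handwheel '-.25 .377 0 0 0 0;-.25 .377 0 0 0 0;-.25 .377 0 0 0 0;-.25 .377 0 0 0 0;-.25 .377 0 0 0 0;-.25 .377 0 0 0 0;-.25 .377 0 0 0 0;-.25 .377 0 0 0 0;0 0 .38 0 0 0;0 0 .38 0 0 0;0 0 .37 0 0 0;0 0 0 0 0 0;0 0 0 0 0 0'
python3 - <<'E'
from h import *
s=telemetry.get_state();w=optics.snapshot("scene");cv2.imwrite("pics/h.png",cv2.resize(w[150:310,190:350,::-1],None,fx=3.5,fy=3.5,interpolation=cv2.INTER_CUBIC))
f=lambda X:((proj(cam("scene"),X)-[190,150])*3.5).round()
print(s['ee_pos'],f(s['ee_pos']+[0,0,-.014]))
E
```

```text
t: 15.02
ee_pos: [0.575, 0.048, 0.2852]
tcp_rot: [-0.001, -0.0, 1.0, 0.0]
wrist_force: [0.3, -0.3, 0.6]
width: 0.0004
grip_force: 0.0
[0.57496729 0.0479605  0.2851623 ] [294. 138.]
```

View pics/h.png

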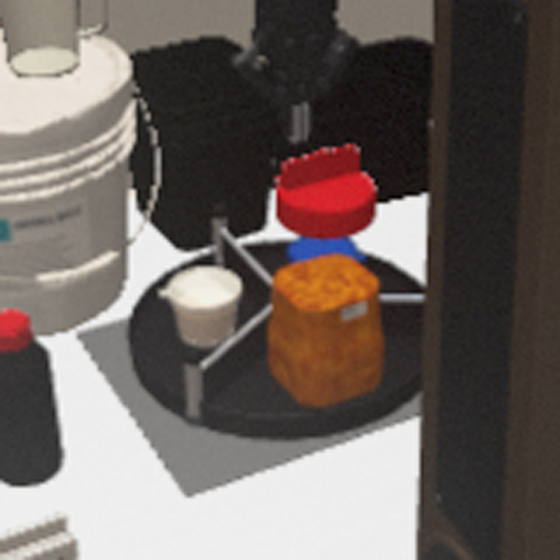

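The tips show at (298,138), behind the flap and clear of it. Now pushing it forward slowly.

```bash
python3 -m handwheel '.25 0 0 0 0 0;.25 0 0 0 0 0;.2 0 0 0 0 0;.08 0 0 0 0 0;.08 0 0 0 0 0;.08 0 0 0 0 0;.08 0 0 0 0 0;.08 0 0 0 0 0;.08 0 0 0 0 0;.08 0 0 0 0 0;.08 0 0 0 0 0;.08 0 0 0 0 0;.08 0 0 0 0 0;0 0 0 0 0 0'
python3 -m handwheel '.05 0 .07 0 0 0;.05 0 .07 0 0 0;.05 0 .07 0 0 0;.05 0 .07 0 0 0;.03 0 .05 0 0 0;.02 0 .04 0 0 0;0 0 0 0 0 0'
python3 - <<'E'
from h import *
w=optics.snapshot("scene");cv2.imwrite("pics/i.png",cv2.resize(w[150:310,190:350,::-1],None,fx=3.5,fy=3.5,interpolation=cv2.INTER_CUBIC))
E
```

```text
t: 16.23
ee_pos: [0.5147, 0.048, 0.2857]
tcp_rot: [-0.001, -0.0, 1.0, 0.0]
wrist_force: [0.3, 1.9, -0.0]
width: 0.0001
grip_force: 0.0
t: 16.82
ee_pos: [0.5051, 0.0479, 0.2704]
tcp_rot: [-0.001, 0.0, 1.0, 0.0]
wrist_force: [-0.3, 0.6, -0.3]
width: -0.0001
grip_force: 0.0
```

View pics/i.png

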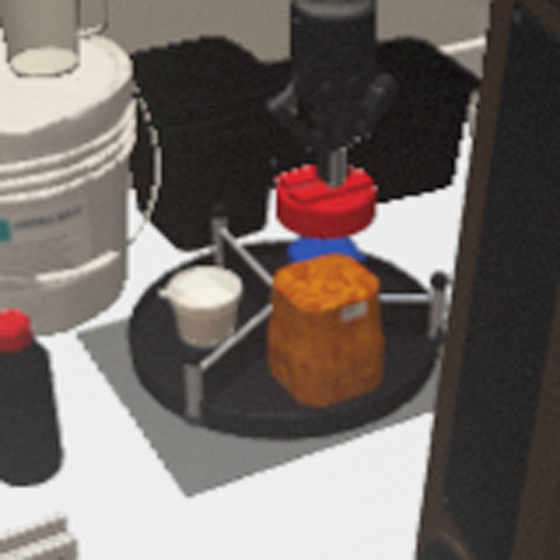

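The flap is nearly flat under the tip at (337,183). Pressing down in small steps and watching the force.

```bash
for i in 1; do python3 -m handwheel '.05 0 .02 0 0 0;.05 0 .02 0 0 0;0 0 .02 0 0 0;0 0 0 0 0 0;0 0 0 0 0 0'; done
python3 - <<'E'
from plant import telemetry as t
s=t.get_state();print(s['ee_pos'],s['wrist_force'])
E
```

```text
t: 17.28
ee_pos: [0.5013, 0.0479, 0.2689]
tcp_rot: [-0.0, -0.0, 1.0, 0.0]
wrist_force: [-0.7, 0.6, 1.7]
width: -0.0001
grip_force: 0.7
[0.50125567 0.0479075  0.26893602] [-0.73716466  0.5983467   1.67537016]
```

```bash
python3 -m handwheel '0 0 .02 0 0 0;0 0 .02 0 0 0;0 0 0 0 0 0;0 0 0 0 0 0'
python3 -m handwheel '0 0 .02 0 0 0;0 0 .02 0 0 0;0 0 0 0 0 0;0 0 0 0 0 0'
```

```text
t: 17.62
ee_pos: [0.5015, 0.0479, 0.2689]
tcp_rot: [0.0, -0.0, 1.0, -0.0]
wrist_force: [-3.4, 0.6, 7.3]
width: 0.0
grip_force: 3.3
t: 17.95
ee_pos: [0.502, 0.0479, 0.269]
tcp_rot: [0.001, -0.0, 1.0, -0.0]
wrist_force: [-4.2, 0.5, 9.8]
width: 0.0
grip_force: 5.5
```

Firm stop reached at about 10 N with the height unchanged. Retracting and checking.

```bash
python3 -m handwheel '0 0 -.1 0 0 0;0 0 -.3 0 0 0;0 0 -.5 0 0 0;0 0 -.5 0 0 0;0 0 -.5 0 0 0;.5 -.8 0 0 0 0;.5 -.8 0 0 0 0;.5 -.8 0 0 0 0;.2 -.8 0 0 0 0;0 -.8 0 0 0 0;0 -.8 0 0 0 0;0 0 0 0 0 0'
python3 fit.py
python3 - <<'E'
from h import *
w=optics.snapshot("scene")[150:310,190:350,::-1];b=optics.snapshot("top")[120:280,190:350,::-1]
cv2.imwrite("pics/j.png",cv2.resize(np.hstack([w,b]),None,fx=2.5,fy=2.5,interpolation=cv2.INTER_CUBIC))
E
```

```text
t: 18.95
ee_pos: [0.4331, -0.1484, 0.3418]
tcp_rot: [-0.0, 0.003, 1.0, -0.001]
wrist_force: [-0.7, 0.1, 0.1]
width: 0.0003
grip_force: 0.0
[-0.2031  0.6008  0.0492] -127.1573486328125
[-0.1917  0.6008  0.0492] -127.15691375732422
[-0.2015  0.6008  0.0492] -127.1573257446289
```

View pics/j.png

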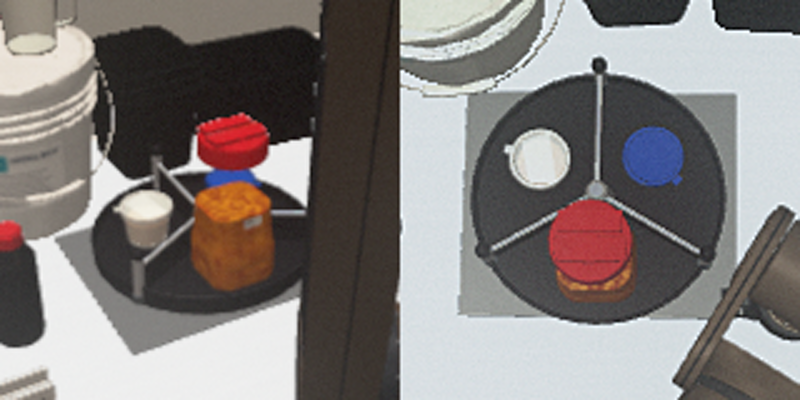

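The flap lies flat on the cap (scene, about (233,130)). The jar stands squarely at the front, with post_0 straight behind it (top, (599,65)), and nothing else has moved.

```bash
python3 -c "
from plant import ticket;print(ticket.job_done())"
```

```text
the job is handed in; nothing more can be done
None
```

The job is done and handed in at about 19 s: the open jar stands at the front, within about 0.3° of square by the top camera, its flap was pressed shut against its stop with about 10 N, and in the last pictures the jar, tubs and sauce bottle were standing as before (the paprika, small cup and ticket holder were out of frame).

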